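# Fit the food processor's pusher and lock it

## Task

Fit the larger of the two white pushers into the food processor's feed chute and lock it in. In the rack it can only be taken by the ends of its grip bar and in the chute only by the flat sides, so first lift it out of the rack, stand it upright on the bare worktop and let go, then take it again by the flat sides, set it fully home in the chute and slide the grey lock grip to its end stop toward the chute. Never let the pusher fall over, and leave the smaller pusher in its place in the rack.

Things in the scene. Friction and masses are not known exactly. Their poses are not given: they have to be found in the camera images.
- pusher: Larger white plastic pusher, loose, 77 mm high, 0.15 kg; starts upright in an end bay of the rack. Origin: centre of the foot's underside; z up, y lengthwise. Tapered body 23 x 37 mm (x, y) at the foot, 27 x 44 at z = 38 mm; flange 36 x 54, z = 38 to 43; stem 14 x 24 to z = 55; grip bar 18 x 48, z = 55 to 77 mm. Fits the chute either way round.
- pusher_seat (a point): Point of the larger pusher on its axis in the plane of the flange's underside, 38 mm above the foot. Axes as the pusher's.
- pusher_bar (a point): Centre of the larger pusher's grip bar, on its axis, 66 mm above the foot. Axes as the pusher's.
- small_pusher: Smaller white pusher of like shape, 77 mm high; flange 24 x 36 mm (x, y), grip bar 18 x 32 mm; too small for the chute. Stands in the other end bay of the rack and is to be left there. Origin and axes as the larger pusher's.
- rack: Wooden rack, immovable. Origin: centre of its underside. Base 156 x 70 mm (x, y), 8 mm thick; four upright fins 6 mm thick, 32 mm long in y, to z = 78 mm, at x = -69, -23, 23, 69 mm: three bays 40 mm wide. The pushers stand on the base near the centres of the end bays (x = -46 and 46), lengthwise along y, bar ends free. Middle bay empty.
- processor: White food processor, immovable, radius 90 mm. Origin: bowl axis at the worktop, z up. On its lid along y: chute (axis y = 30 mm, rim z = 165 mm); guard post (y = 63 to 73, 28 mm wide, to z = 212); bridge (y = -13 to -3, 32 mm wide, to z = 212); lock deck (y = -92 to -4, top z = 172). Post and bridge leave no room for fingers at the ends of a seated bar.
- chute (a point): Centre of the feed chute's mouth, in the plane of its rim, 165 mm above the worktop. Axes as the processor's: y along the opening's length. Opening 30 x 47 mm (x, y), 43 mm deep, straight walls 5 mm thick. The pusher is home when the underside of its flange rests on the rim.
- lock_grip (a point): Pinch point on the grey lock grip, 5 mm below its top, moves with it; axes as the processor's. Grip 14 mm wide in x, 16 in y, top at z = 204 mm, free for fingers down to z = 178 mm. From it a tongue runs in +y under the bridge; locked, it lies over the flange and under the bar of a seated pusher, with 3 mm play.
- lock (a joint): Travel of the lock slide in m along the processor's +y (toward the chute): 0 is fully open, 0.028 its end stop (locked). About 2 N of friction; it stays where it is left. It starts between 0 and 0.008, clear of the chute; beyond about 0.016 the tongue bars the chute.
Things that resemble listed ones, but are neither listed nor needed, are in the scene too. Leave any blue look-alike of the processor alone. What is shaped like the rack but blue is not meant.

How it is judged:
By the outcome, as a careful person would: the job done as asked, in the order asked, and still so for the second after the job is handed in, with the robot touching nothing.
It also fails if it takes over 72 s, if anything falls off the work surface, if the arm or the gripper's body presses on something with over 40 N, if the wrist force passes 120 N, or if a joint passes its speed limit or range.

## Robot

A 7-joint arm with a two-finger parallel gripper is mounted at the origin on a cart in front of the work surface, level with it; the furniture and walls round the work are solid. World frame = base frame: x ahead of the robot, y to its left, z up, the work surface at z = 0. Lengths are in m, angles in degrees, forces in N, time in s.
With the tool pointing down it reaches from about 0.425 to 1.025 m from the base axis. Payload 9.4 kg.
Tool frame: the origin (TCP) lies midway between the tips of the shut fingers; the grasp point (between the pads) lies 19 mm behind it (ctrl.hold_point_z is the distance from the TCP to the grasp point, in m); z points along the fingers, y is the line along which they close (so a half turn about z gives the same grasp; the last joint's range is limited). The gripper opens to 85 mm and grips with 20 to 120 N. Pads are 22 mm wide; open, the fingers measure 114 mm over their backs; the gripper's body (76 mm by 85 mm) begins 54 mm behind the grasp point. The pads swing forward as they close: fully open they stand 13 mm farther back than shut.
Start: joints at [-78.879, 34.337, -0.143, 91.639, 0.103, 54.024, -4.572], TCP at [0.194, 0.699, 0.231] pointing down, gripper open.
Joint ranges: [-147.43, 147.43], [-19.82, 112.94], [-74.19, 73.91], [6.32, 146.72], [-59.91, 239.91], [6.04, 106.73], [-150.56, 150.56]. Speed limits (degrees/s): [127.2, 127.2, 172.46, 172.46, 180, 180, 180].

## Interface

Orientations are given as [roll, pitch, yaw] about the fixed x, y, z axes, in that order (R = Rz(yaw) Ry(pitch) Rx(roll)).
In Python, from station import ctrl gives the robot as it stands.
- The arm moves only by the shell command python3 -m inch 'ROWS' [OPENING]. ROWS is JSON, a list that holds one entry, the list of rows, each a list of 6 numbers: the shift along the tool's x, y, z normalised to -1 to 1, where 1 is 12 cm, then the turn, a rotation vector about the tool's x, y, z normalised to -1 to 1, where 1 is 180 degrees. In form: [[[x, y, z, rx, ry, rz], ...]]. A call has 1 to 10 rows; each row shifts and turns the commanded pose from where the row before left it, along the tool's axes as they then stand; what a row does not reach is not made up. A row lasts 1/12 s, in which the tool goes at most 41.7 mm and 7.16 degrees, less where a joint would pass 70% of its speed; a pose out of reach is approached as far as the arm can. A call with a number of a shift or a turn outside -1 to 1 is refused whole. A call with a gripper value outside its range is refused whole. OPENING is the opening, from -1 (shut) to 1 (fully open), set as the call begins (- or left out, the last holds). The fingers move at their own pace and stop on an object; the grip force is fixed at half the most. Time passes only in rows, so rows that do not move let the fingers close. It gives the time, the measured TCP pose, the force, the opening and the grip force at its end, in the units of the state.
- ctrl.sense(): the state, without advancing time (a new reading comes with each control period).
- ctrl.capture(name): name is "scene" or "side" or "wrist"; returns a dict with "img" (384x512x3 uint8, red, green, blue), "mtx" (3x3 intrinsics, pixels), "world_from_camera" (4x4, takes a point from camera to world coordinates). Camera axes: x right, y down, z forward; pixel columns grow to the right and rows downward; lengths in m; the calibration is good to about 2 mm. A picture is of the moment at which its call begins. There is no depth.
- ctrl.hand_in(): hands the job in; it is judged then, once.
The state is a dict: "t": time; "joint_positions": joint angles; "qvel": joint speeds; "tau": joint torques, N m; "tool_pos": TCP position; "orientation": TCP orientation; "force": force on the tool from outside, world axes, zero at the start; "moment": the same for the moment, N m; "opening": finger opening in m; "grip_force": force on a finger pad.
Only numpy, scipy, OpenCV 4.12 (cv2) and the standard library are available. Lean on these libraries where they do the work, as an engineer would, in place of code of your own. Each camera call takes 0.05 s, during which the arm holds its last target. There are 200 camera calls.

## Working session

There is one attempt and no reset: what is moved stays moved. The work goes in short steps, Python scripts to look and compute and a shell command to move; the robot and the scene stay as the last step left them, time stands still between calls to the robot, and variables do not carry over. Pictures are saved under pics/ and viewed, at most 10 in all, crops included, and the job is handed in when it is done.

```bash
ls; mkdir -p pics; cat > h.py <<'E'
import numpy as np, cv2
from station import ctrl
def cap(n,f=None):
    c=ctrl.capture(n); im=cv2.cvtColor(c["img"],cv2.COLOR_RGB2BGR)
    if f: cv2.imwrite("pics/"+f,im)
    return im,np.array(c["mtx"]),np.array(c["world_from_camera"])
def ray(K,T,u,v):
    d=T[:3,:3]@np.linalg.solve(K,[u,v,1.]); return T[:3,3],d/np.linalg.norm(d)
def onz(K,T,u,v,z):
    o,d=ray(K,T,u,v); return o+d*(z-o[2])/d[2]
def proj(K,T,p):
    q=K@(T[:3,:3].T@(np.asarray(p)-T[:3,3])); return q[:2]/q[2]
def tri(*rs):
    A=sum(np.eye(3)-np.outer(d,d) for o,d in rs); b=sum((np.eye(3)-np.outer(d,d))@o for o,d in rs)
    return np.linalg.solve(A,b)
E
python3 - <<'E'
from h import *
import pickle
s=ctrl.sense(); print(s["t"],s["tool_pos"],s["orientation"],s["opening"])
a,K,T=cap("scene","s0.png"); b,K2,T2=cap("side","d0.png"); c,K3,T3=cap("wrist","w0.png")
pickle.dump(dict(scene=(a,K,T),side=(b,K2,T2),wrist=(c,K3,T3)),open("v0.pkl","wb"))
for k,t in((K,T),(K2,T2),(K3,T3)): print(k.round(1).tolist(),t.round(3).tolist())
E
```

```text
pics
0.0 [0.19380243 0.69813631 0.23041486] [-1.79912123e+02  8.59114166e-03  1.64490098e+02] 0.08524293019881113
[[466.5, 0.0, 260.3], [0.0, 466.5, 195.1], [0.0, 0.0, 1.0]] [[0.818, -0.282, 0.501, -0.345], [-0.575, -0.408, 0.71, -1.101], [0.004, -0.869, -0.496, 0.933], [0.0, 0.0, 0.0, 1.0]]
[[435.9, 0.0, 254.1], [0.0, 435.9, 189.8], [0.0, 0.0, 1.0]] [[0.837, -0.256, 0.484, -0.279], [-0.547, -0.417, 0.726, -1.091], [0.016, -0.872, -0.489, 0.899], [0.0, 0.0, 0.0, 1.0]]
[[324.5, 0.0, 253.6], [0.0, 324.5, 190.7], [0.0, 0.0, 1.0]] [[0.267, 0.915, 0.301, 0.116], [0.964, -0.254, -0.085, 0.72], [-0.001, 0.312, -0.95, 0.374], [0.0, 0.0, 0.0, 1.0]]
```

View pics/s0.png

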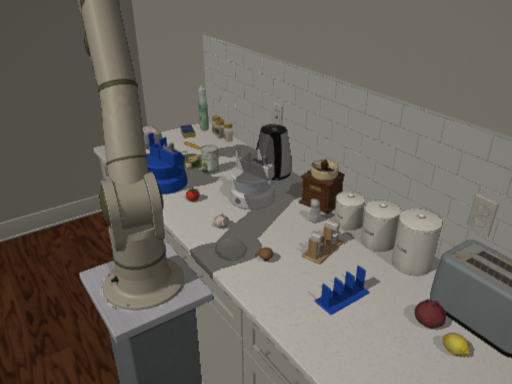

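View pics/d0.png

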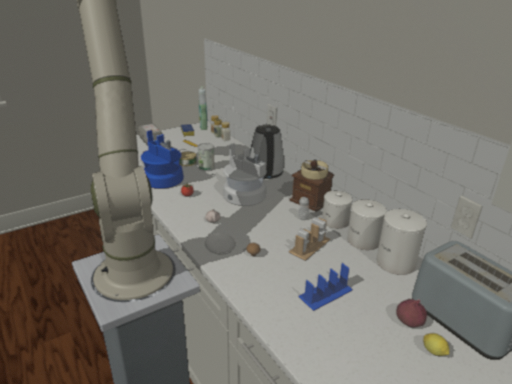

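```bash
python3 - <<'E'
from h import *
import pickle
v=pickle.load(open("v0.pkl","rb"))
for n,pts in (("scene",dict(rack=(323,243),proc=(252,185),brack=(343,290),bproc=(163,170),tom=(193,195),garlic=(221,221),walnut=(266,254),plate=(231,245))),("side",dict(rack=(310,240),proc=(245,180)))):
    im,K,T=v[n]
    for k,p in pts.items(): print(n,k,onz(K,T,*p,0.05).round(3))
a=v["scene"][0][120:280,180:380]; b=v["side"][0][120:280,180:380]
cv2.imwrite("pics/c0.png",np.hstack([cv2.resize(x,(0,0),fx=4*.5*2,fy=4,interpolation=3)[:, :] for x in (a,)]))
E
```

```text
scene rack [ 0.535 -0.208  0.05 ]
scene proc [0.567 0.248 0.05 ]
scene brack [ 0.429 -0.411  0.05 ]
scene bproc [0.333 0.57  0.05 ]
scene tom [0.337 0.31  0.05 ]
scene garlic [0.33  0.092 0.05 ]
scene walnut [ 0.348 -0.151  0.05 ]
scene plate [ 0.284 -0.048  0.05 ]
side rack [ 0.533 -0.212  0.05 ]
side proc [0.574 0.259 0.05 ]
```

View pics/c0.png

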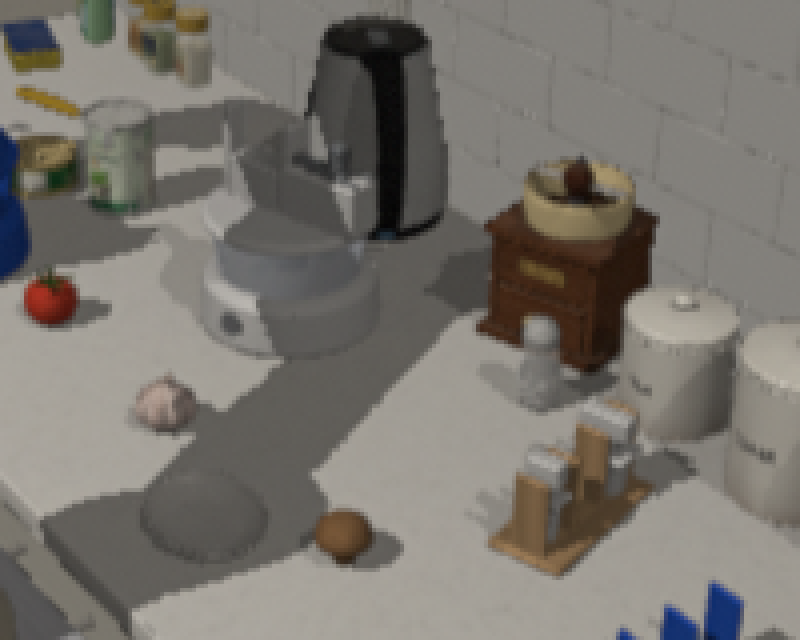

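Candidates: brown rack, near bay pusher (316,240) and far bay pusher (332,226); blue rack (343,290) is a decoy. White processor (252,185); blue processor (163,170) is a decoy. I'll check the sizes in a wrist close-up after raising and moving over them.

```bash
cat >> h.py <<'E'
def plan(x,y,z,yaw=None):
    """world target -> tool-frame shift (normalised total), then turn about tool z (normalised)"""
    from scipy.spatial.transform import Rotation as R
    s=ctrl.sense(); q=R.from_euler("xyz",s["orientation"],degrees=True)
    d=q.inv().apply(np.array([x,y,z])-s["tool_pos"])
    print("shift",(d/.12).round(3),"rows>=",np.ceil(np.linalg.norm(d)/.0415))
    if yaw is not None:
        r=q.inv()*R.from_euler("xyz",[180,0,yaw],degrees=True)
        print("turn",(r.as_rotvec()/np.pi).round(4),"rows>=",np.ceil(np.degrees(r.magnitude())/7.15))
E
python3 -m inch '[[[0,0,-0.345,0,0,0],[0,0,-0.345,0,0,0],[0,0,-0.345,0,0,0],[0,0,-0.345,0,0,0],[0,0,-0.3,0,0,0],[-0.277,-0.206,0,0,0,0],[-0.277,-0.206,0,0,0,0],[-0.277,-0.206,0,0,0,0],[-0.277,-0.206,0,0,0,0],[-0.277,-0.206,0,0,0,0]]]'
python3 -m inch '[[[-0.277,-0.206,0,0,0,0],[-0.277,-0.206,0,0,0,0],[-0.277,-0.206,0,0,0,0],[-0.277,-0.206,0,0,0,0],[-0.277,-0.206,0,0,0,0],[-0.277,-0.206,0,0,0,0],[-0.277,-0.206,0,0,0,0],[-0.277,-0.206,0,0,0,0],[-0.277,-0.206,0,0,0,0],[0,0,0,0,0,0]]]'
python3 - <<'E'
from h import *
import pickle
v=cap("wrist"); pickle.dump(v,open("v1.pkl","wb")); cv2.imwrite("pics/w1.png",v[0])
print(ctrl.sense()["joint_positions"]); plan(.53,-.21,.36,68)
E
```

```text
t: 0.98
tool_pos: [0.3218, 0.5331, 0.4327]
orientation: [-180.0, 0.0, 164.5]
force: [1.4, -0.4, -0.2]
opening: 0.0856
grip_force: 0.0
t: 1.82
tool_pos: [0.5544, 0.2317, 0.4329]
orientation: [-179.8, 0.2, 163.8]
force: [0.3, -1.7, -0.1]
opening: 0.0853
grip_force: 0.0
[-36.95327279  16.17640005  11.34461878  93.56354047  -3.20623187
  70.59931626  49.04434174]
shift [-0.844 -3.621  0.613] rows>= 11.0
turn [-1.000e-04  7.000e-04  5.335e-01] rows>= 14.0
```

View pics/w1.png

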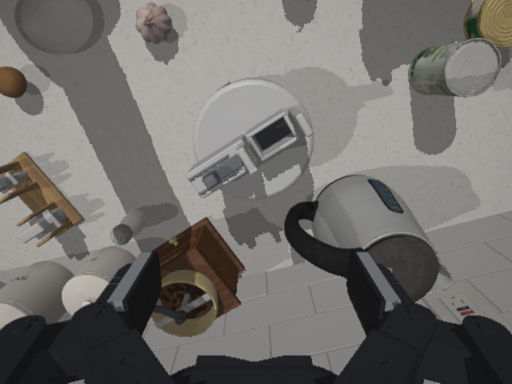

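w1: white processor with chute opening at (271,135), lock grip around (212,178), guard post at (303,122). The brown rack is at the left edge (35,200). On to a second viewpoint and then the rack.

```bash

python3 -m inch '[[[-0.077,-0.329,0.0,0,0,0],[-0.077,-0.329,0,0,0,0],[-0.077,-0.329,0,0,0,0],[-0.077,-0.329,0,0,0,0],[0,0,0,0,0,0]]]'
python3 -c "
from h import *
import pickle
pickle.dump(cap('wrist','w2.png'),open('v2.pkl','wb'))"
python3 -m inch '[[[-0.077,-0.329,0.05,0,0,0],[-0.077,-0.329,0.1,0,0,0],[-0.077,-0.329,0.1,0,0,0],[-0.077,-0.329,0.1,0,0,0],[-0.077,-0.329,0.1,0,0,0],[-0.077,-0.329,0.1,0,0,0],[0,0,0,0,0,0]]]'
python3 - <<'E'
from h import *
import pickle
v=cap("wrist"); pickle.dump(v,open("v3.pkl","wb")); cv2.imwrite("pics/w3.png",v[0])
print(ctrl.sense()["joint_positions"]); w=pickle.load(open("v2.pkl","rb"))[0]
cv2.imwrite("pics/w23.png",np.vstack([cv2.resize(v[0][40:290,100:500],(800,500))[:, :],np.zeros((1,800,3),np.uint8)]))
E
```

```text
t: 2.28
tool_pos: [0.5424, 0.0704, 0.4335]
orientation: [-179.9, 0.1, 164.0]
force: [0.5, -1.0, 0.9]
opening: 0.0855
grip_force: 0.0
t: 2.92
tool_pos: [0.5315, -0.1677, 0.3659]
orientation: [-179.8, -0.1, 164.1]
force: [-0.3, 0.2, -0.4]
opening: 0.0856
grip_force: 0.0
[ -5.23171062  15.52419959  21.54615518 104.94812227  -6.38016719
  60.83151235  92.92690324]
```

View pics/w3.png

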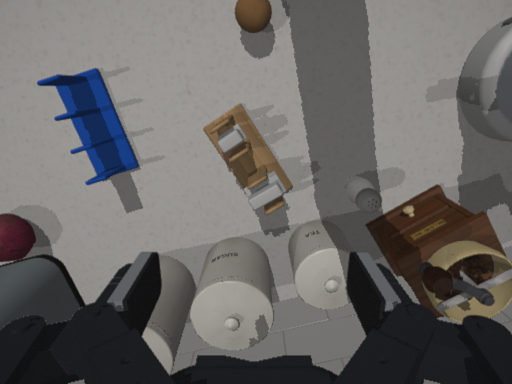

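View pics/w2.png

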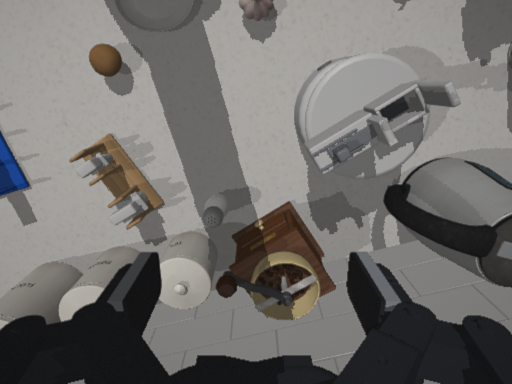

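w3: brown rack with the short-bar pusher at (231,138) and the long-bar pusher at (266,190), which is the one I want. Canisters stand close behind it at (232,323) and (332,285). w2 shows the same pushers at (93,165) and (128,207), with the lock and chute at (345,150) and (395,108).

```bash
python3 - <<'E'
from h import *
import pickle
v1,v2,v3=[pickle.load(open(f"v{i}.pkl","rb")) for i in(1,2,3)]
def t(*a): return tri(*[ray(v[1],v[2],*p) for v,p in a])
print("TEA",t((v2,(181,289)),(v3,(332,285))), "big",t((v2,(128,207)),(v3,(266,190))),"small",t((v2,(93,165)),(v3,(231,138))))
print("sugar knob z.15",onz(*v3[1:],232,323,.15))
c=t((v1,(271,135)),(v2,(395,108)));g=t((v1,(210,180)),(v2,(345,150)));print("chute",c,"grip?",g)
# rack base corners, z=.008, from v3
for p in((205,127),(240,104),(291,187),(257,213)): print(onz(*v3[1:],*p,.008).round(4))
b=t((v2,(128,207)),(v3,(266,190)))
plan(b[0],b[1],.25,198)
E
```

```text
TEA [ 0.74316072 -0.1137988   0.11475798] big [ 0.59801132 -0.16902552  0.06070064] small [ 0.51326429 -0.19599351  0.058738  ]
sugar knob z.15 [ 0.73867712 -0.25772781  0.15      ]
chute [0.54391532 0.25748973 0.14974414] grip? [0.56552221 0.17362772 0.20581957]
[ 0.4926 -0.2349  0.008 ]
[ 0.4747 -0.1737  0.008 ]
[ 0.6218 -0.1317  0.008 ]
[ 0.6503 -0.1969  0.008 ]
shift [-0.539  0.109  0.97 ] rows>= 4.0
turn [-0.0002 -0.0007 -0.1878] rows>= 5.0
```

```bash

python3 -m inch '[[[-0.135,0.027,0.24,0,0,0],[-0.135,0.027,0.24,0,0,0],[-0.135,0.027,0.24,0,0,0],[-0.135,0.027,0.24,0,0,0],[0,0,0,0,0,-0.0376],[0,0,0,0,0,-0.0376],[0,0,0,0,0,-0.0376],[0,0,0,0,0,-0.0376],[0,0,0,0,0,-0.0376],[0,0,0,0,0,0]]]'
python3 - <<'E'
from h import *
import pickle
v=cap("wrist"); pickle.dump(v,open("v4.pkl","wb")); cv2.imwrite("pics/w4.png",cv2.resize(v[0][60:330,80:440],(800,600),interpolation=2))
print(ctrl.sense()["joint_positions"].round(1))
E
```

```text
t: 3.8
tool_pos: [0.6002, -0.1634, 0.2526]
orientation: [179.9, 0.0, -161.2]
force: [-1.1, 0.7, 0.2]
opening: 0.0856
grip_force: 0.0
[  3.5  26.1   9.6 104.9  -5.6  49.5 124.1]
```

View pics/w4.png

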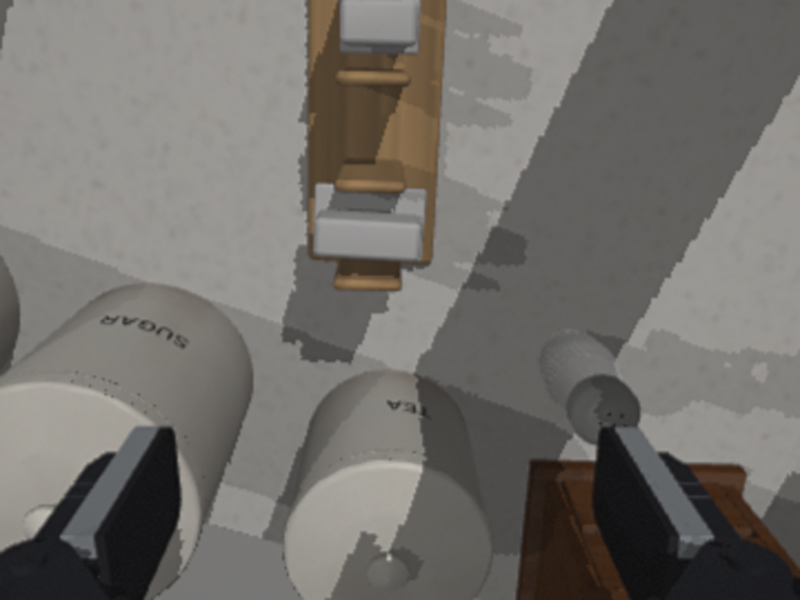

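w4: the long bar's top face is about (315–422, 215–258) in the crop, and its flange shows above it. The short pusher is at (378,25). The choice is confirmed, so I'll measure the bar edges.

```bash
python3 - <<'E'
from h import *
import pickle
v=pickle.load(open("v4.pkl","rb"))
im=v[0]; hsv=cv2.cvtColor(im,cv2.COLOR_BGR2HSV)
print(v[2].round(4).tolist())
print("V");print(hsv[138:194:1,217:277:4,2]); print("S cols");print(hsv[140:190:4,214:280:2,1])
E
```

```text
[[-0.3221, 0.8993, 0.296, 0.5238], [0.9467, 0.3055, 0.1019, -0.1892], [0.0012, 0.313, -0.9497, 0.3956], [0.0, 0.0, 0.0, 1.0]]
V
[[ 98  82  84  82 102 107 110 108 105 101 102 104 115 110 105]
 [ 97  83  83  82 102 106 109 108 105 103 103 104 114 109 104]
 [ 96  82  82  82 106 109 112 110 104 103 102 101 114 110 105]
 [ 97  82  84  81 130 141 141 135 122 115 110  99 114 109 105]
 [ 97  83 113  99 125 151 155 152 140 134 134 115 115 109 105]
 [ 98  87 156 153 122 149 153 151 146 141 141 118 114 108 104]
 [ 98  92 153 154 107 126 129 128 127 127 131 113 114 109 104]
 [ 98  94 149 149  91 104 105 105 103 104 105  95 141 134 104]
 [ 99  94 149 147  85  85  82  80  78  77  76  97 136 138 104]
 [ 99  94 150 120  92  91  90  90  74  73  68 123 132 132 105]
 [ 98  96 149 108  95  95  95  94  89  74  74 132 129 130 105]
 [ 98 112 149 107  95  95  95  95  94  79  88 143 131 135 105]
 [ 96 119 149  98  95  95  95  95  94  91  92 149 144 146 105]
 [ 96 122 149  94  95  95  95  95  94  95  92 150 149 149 106]
 [ 96 123 150  94  95  95  95  96  94  94  98 149 149 150 105]
 [ 95 124 149  95  94  89  
[... 3645 characters left out ...]
8  92   8  12]
 [ 10   8  41  68   4   4   2   4   3   3   3   2   3   3   3   5   3   3
    3   2   2   2   2   2   3   2   4   2  83 111  72  10  10]
 [  8   8  10  66  92  92  99  84  85  79  66  66  50  48  37  30  23  19
   15  12   5   3   0   2   2   2   2   4  98 111  40  10  11]
 [  8   8   8   8   8   8   8   8   8  84 100 103 106 103 100 102 100 101
  103 109 105 102  99  31   9   7  11   9   9   8  10  10  12]
 [  5  11  13   8  10  11   8   8  49 107 107 106 108 111 106 111 105 108
  109 110 106 106 106  30  10  10  12  11  10  10  10  12  12]
 [ 10   8   5   8  11   8   8  11  88 111 111 109 111 111 112 112 111 110
  110 111 110 109 113  67  10   7  10  10   8   7   8   8   7]]
```

```bash
python3 - <<'E'
from h import *
import pickle
def bar(v,box,th):
    im=v[0];r0,r1,c0,c1=box;h=cv2.cvtColor(im,cv2.COLOR_BGR2HSV)[r0:r1,c0:c1]
    m=((h[...,1]<20)&(h[...,2]>=th)).astype(np.uint8)
    n,l,s,c=cv2.connectedComponentsWithStats(m); k=1+s[1:,4].argmax(); m=(l==k).astype(np.uint8)
    cn=max(cv2.findContours(m,0,1)[0],key=len); r=cv2.minAreaRect(cn+np.array([c0,r0])); print(s[k],c[k]+[c0,r0],r)
    return c[k]+[c0,r0],cv2.boxPoints(r)
v4=pickle.load(open("v4.pkl","rb"));v3=pickle.load(open("v3.pkl","rb"))
c4,b4=bar(v4,(154,180,218,274),140)
h=cv2.cvtColor(v3[0],cv2.COLOR_BGR2HSV)
for z in(.085,.082):
    P=np.array([onz(*v4[1:],*p,z) for p in b4]); print(P.round(4).tolist(),P.mean(0).round(4),onz(*v4[1:],*c4,z).round(4))
    for i in range(4):
        e=P[(i+1)%4]-P[i]; print(np.linalg.norm(e).round(4),np.degrees(np.arctan2(e[1],e[0])).round(1))
print(h[170:214:2,240:296:3,2])
E
```

```text
[  5   4  46  18 683] [244.88579795 166.30746706] ((245.15347290039062, 166.39138793945312), (45.098514556884766, 15.209003448486328), 3.3664608001708984)
[[0.6128, -0.1914, 0.085], [0.5979, -0.1951, 0.085], [0.5863, -0.1526, 0.085], [0.601, -0.1483, 0.085]] [ 0.5995 -0.1718  0.085 ] [ 0.5995 -0.1722  0.085 ]
0.0154 -166.2
0.044 105.3
0.0154 16.3
0.0447 -74.7
[[0.6137, -0.1914, 0.082], [0.5986, -0.1951, 0.082], [0.5869, -0.1523, 0.082], [0.6018, -0.1479, 0.082]] [ 0.6002 -0.1717  0.082 ] [ 0.6002 -0.172   0.082 ]
0.0155 -166.2
0.0444 105.3
0.0155 16.3
0.0451 -74.7
[[ 80  78  86  88  84  63 101 100 100 106 114 112 107 103 101 130 133 133
  132]
 [ 79  81  79  86  64  67 101 100  98  97 107 134 106 105 103 126 132 133
  132]
 [ 81  81  78  64  69 104 102 101  97 103 134 128 114 107 103 107 132 131
  132]
 [ 82  79  80  70 107 107 102  99 118  80 129 142 145 109 104 102 132 133
  128]
 [ 84  81  80 106 108 106 102 125 125  75 148 147 147 104 107 103 110 131
  132]
 [ 82  83  79 105 109 108 134 123  75  90 148 146 128 122 108 105 102 130
  132]
 [ 81  84  81 103 109 145 125  79  92  97 1
[... 553 characters left out ...]
 150 149 146 145 144 143  90  81 151 148 151
  151]
 [153 150 152 122 151 155 149 148 146 145 144 138  76  59  61 147 151 152
  150]
 [151 153 153 150 153 149 148 146 144 144 127  72  59  58  60 115 152 150
  148]
 [151 152 152 139 149 147 146 145 144 120  68  62  62  92 113 101 151 149
  149]
 [152 152 151 145 146 146 145 143 112  62  65  62  97 128 121  94 143 149
  148]
 [152 150 149 152 133 145 145 101  71  61  68 100 134 121  92  95 138 151
  149]
 [152 151 150 151 122 140  93  95  76  62 111 147 118  94  97  96 100 152
  146]
 [150 149 152 150 146  98  97  97  83 105 152 119  91  97  97 100 142 149
  150]
 [151 149 152 151 151 109  97  95  93 135 114  94  95  96  97 101 151 148
  150]]
```

```bash
python3 -m inch '[[[0,0,0,0,0,0.0195],[0,0,0.1,0,0,0],[0,0,0.2,0,0,0],[0,0,0,0,0,0]]]'
python3 - <<'E'
from h import *
import pickle
v4=pickle.load(open("v4.pkl","rb"));v3=pickle.load(open("v3.pkl","rb"))
print(tri(ray(*v4[1:],245.1,166.4),ray(*v3[1:],264.5,196.5)))
v=cap("wrist");pickle.dump(v,open("v5.pkl","wb"))
h=cv2.cvtColor(v[0],cv2.COLOR_BGR2HSV)
p=proj(*v[1:],[.5995,-.172,.085]);print(p);r,c=int(p[1]),int(p[0])
m=((h[...,1]<20)&(h[...,2]>=140)).astype(np.uint8);w=np.zeros_like(m);w[r-14:r+16,c-32:c+32]=1
n,l,s,ce=cv2.connectedComponentsWithStats(m*w);k=l[r,c];cn=max(cv2.findContours((l==k).astype(np.uint8),0,1)[0],key=len)
q=cv2.minAreaRect(cn);print(q,s[k],ce[k])
print("tri45",tri(ray(*v4[1:],245.1,166.4),ray(*v[1:],*q[0])))
P=np.array([onz(*v[1:],*x,.085) for x in cv2.boxPoints(q)]);print(P.mean(0),[np.degrees(np.arctan2(*(P[i]-P[i-1])[1::-1])).round(1) for i in range(4)])
plan(.5995,-.172,.056,195.3)
E
```

```text
t: 4.18
tool_pos: [0.598, -0.1641, 0.2134]
orientation: [179.8, -0.2, -165.3]
force: [-1.9, 0.6, -0.1]
opening: 0.0856
grip_force: 0.0
[ 0.59894601 -0.17211328  0.08673446]
[243.61730615 181.08413517]
((243.5, 180.99998474121094), (50.99999237060547, 15.999998092651367), -0.0) [218 173  52  17 853] [243.46307151 180.94958968]
tri45 [ 0.59936659 -0.17204165  0.0853783 ]
[ 0.59950631 -0.17209891  0.085     ] [np.float64(-75.4), np.float64(-167.2), np.float64(104.6), np.float64(15.5)]
shift [ 0.003 -0.065  1.325] rows>= 4.0
turn [ 0.0007 -0.0011 -0.0032] rows>= 1.0
```

```bash
python3 -m inch '[[[0.003,-0.065,0.1,0,0,0],[0,0,0.25,0,0,0],[0,0,0.25,0,0,0],[0,0,0.2,0,0,0],[0,0,0,0,0,0],[0,0,0,0,0,0]]]'
python3 -c "
from h import *
plan(.5995,-.172,.056,195.2)"
```

```text
t: 4.73
tool_pos: [0.6008, -0.1743, 0.1202]
orientation: [180.0, -0.1, -165.2]
force: [0.2, -0.5, 0.2]
opening: 0.0855
grip_force: 0.0
shift [0.005 0.021 0.535] rows>= 2.0
turn [ 0.0002 -0.0005 -0.0025] rows>= 1.0
```

```bash
python3 -m inch '[[[0.005,0.02,0.15,0,0,-0.002],[0,0,0.15,0,0,0],[0,0,0.15,0,0,0],[0,0,0.08,0,0,0],[0,0,0,0,0,0],[0,0,0,0,0,0]]]'
python3 -c "
from h import *
plan(.5995,-.172,.056,195.2)"
```

```text
t: 5.23
tool_pos: [0.6004, -0.1722, 0.0581]
orientation: [-180.0, 0.1, -164.8]
force: [0.4, -0.5, 0.3]
opening: 0.0858
grip_force: 0.0
shift [0.007 0.003 0.017] rows>= 1.0
turn [-0.0002  0.0003 -0.0003] rows>= 1.0
```

```bash
python3 -m inch '[[[0.007,0.003,0.0,0,0,0],[0,0,0,0,0,0],[0,0,0,0,0,0],[0,0,0,0,0,0],[0,0,0,0,0,0],[0,0,0,0,0,0],[0,0,0,0,0,0],[0,0,0,0,0,0]]]' -1
python3 -m inch '[[[0,0,0,0,0,0],[0,0,0,0,0,0],[0,0,0,0,0,0],[0,0,0,0,0,0],[0,0,0,0,0,0],[0,0,0,0,0,0],[0,0,0,0,0,0],[0,0,0,0,0,0]]]'
```

```text
t: 5.9
tool_pos: [0.5994, -0.1719, 0.0583]
orientation: [-180.0, 0.1, -164.8]
force: [-1.2, 1.5, 7.4]
opening: 0.047
grip_force: 60.6
t: 6.57
tool_pos: [0.5993, -0.1719, 0.0582]
orientation: [-180.0, 0.1, -164.8]
force: [-0.7, 1.0, 7.8]
opening: 0.047
grip_force: 60.6
```

```bash
python3 -m inch '[[[0,0,-0.08,0,0,0],[0,0,-0.15,0,0,0],[0,0,-0.2,0,0,0],[0,0,-0.25,0,0,0],[0,0,-0.25,0,0,0],[0,0,-0.15,0,0,0],[0,0,0,0,0,0]]]'
python3 -c "
from h import *
plan(.5,0,.178,195.2)
v=cap('wrist');h=cv2.cvtColor(v[0],cv2.COLOR_BGR2HSV)
print(proj(*v[1:],[.5,0,0]))
s=cap('scene')
im=s[0]; p=proj(*s[1:],[.5,0,0]); print(p)
cv2.imwrite('pics/s1.png',cv2.resize(im[130:290,190:390],(800,640))[:600])
"
```

```text
t: 7.15
tool_pos: [0.6006, -0.1724, 0.1915]
orientation: [-179.8, 0.4, -164.8]
force: [0.8, -0.4, -1.3]
opening: 0.0472
grip_force: 62.4
shift [0.434 1.606 0.105] rows>= 5.0
turn [-0.001   0.002  -0.0002] rows>= 1.0
[445.97101428 112.6373136 ]
[275.65740011 229.62359042]
```

View pics/s1.png

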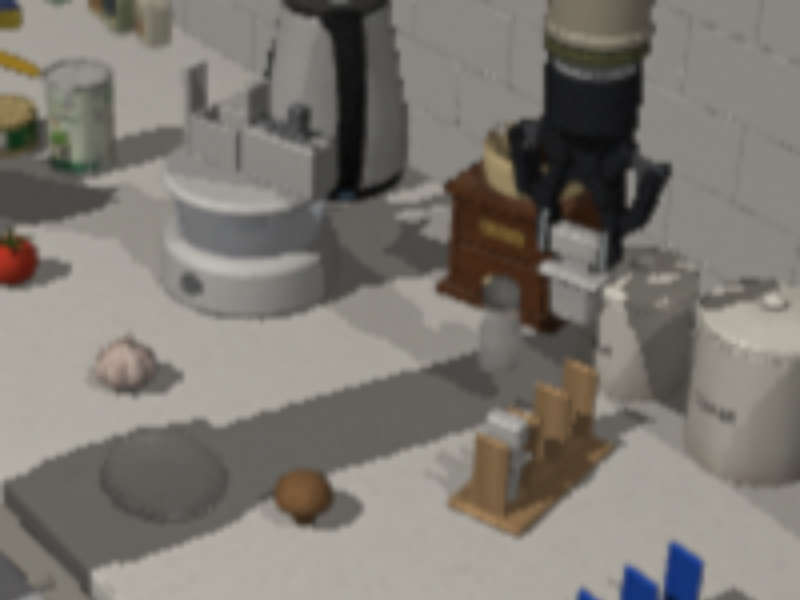

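s1: the pusher is held upright at (577,270) and the small pusher is untouched at (508,440). The chosen spot, crop (343,398), is bare worktop.

```bash
python3 -m inch '[[[0.024,0.09,0,0,0,0],[0.06,0.22,0,0,0,0],[0.07,0.26,0,0,0,0],[0.07,0.26,0,0,0,0],[0.07,0.26,0,0,0,0],[0.06,0.22,0,0,0,0],[0.05,0.18,0.1,0,0,0],[0.024,0.09,0.1,0,0,0],[0,0,0.05,0,0,0],[0,0,0,0,0,0]]]'
python3 -c "
from h import *
plan(.5,0,.0502,195.2)"
```

```text
t: 8.08
tool_pos: [0.4978, -0.0014, 0.1547]
orientation: [180.0, -0.2, -164.7]
force: [0.4, -0.5, -1.6]
opening: 0.0469
grip_force: 62.4
shift [-0.024  0.006  0.871] rows>= 3.0
turn [ 0.0002 -0.0013  0.0005] rows>= 1.0
```

```bash
python3 -m inch '[[[0,0,0.1,0,0,0],[0,0,0.2,0,0,0],[0,0,0.2,0,0,0],[0,0,0.15,0,0,0],[0,0,0.08,0,0,0],[0,0,0.05,0,0,0],[0,0,0.03,0,0,0],[0,0,0,0,0,0],[0,0,0,0,0,0]]]'
python3 -c "
from h import *
plan(.4978,-.0014,.0502,195.2)"
```

```text
t: 8.83
tool_pos: [0.5, -0.0024, 0.0599]
orientation: [-180.0, 0.0, -164.8]
force: [0.9, 0.1, -1.7]
opening: 0.0472
grip_force: 62.3
shift [0.015 0.013 0.081] rows>= 1.0
turn [-0.0001  0.0002 -0.0003] rows>= 1.0
```

```bash
python3 -m inch '[[[0,0,0.03,0,0,0],[0,0,0.02,0,0,0],[0,0,0,0,0,0],[0,0,0,0,0,0]]]'
python3 -m inch '[[[0,0,0.015,0,0,0],[0,0,0.01,0,0,0],[0,0,0,0,0,0],[0,0,0,0,0,0]]]'
```

```text
t: 9.17
tool_pos: [0.4996, -0.0021, 0.0535]
orientation: [-180.0, 0.0, -164.8]
force: [-0.3, -0.1, -1.4]
opening: 0.0469
grip_force: 62.3
t: 9.5
tool_pos: [0.4995, -0.0022, 0.0503]
orientation: [180.0, -0.0, -164.8]
force: [0.4, -0.7, -2.2]
opening: 0.047
grip_force: 62.3
```

```bash
python3 -m inch '[[[0,0,0.008,0,0,0],[0,0,0,0,0,0],[0,0,0,0,0,0]]]'
python3 -m inch '[[[0,0,0.008,0,0,0],[0,0,0,0,0,0],[0,0,0,0,0,0]]]'
```

```text
t: 9.75
tool_pos: [0.4997, -0.0022, 0.0502]
orientation: [180.0, 0.0, -164.8]
force: [-0.7, -0.1, 10.2]
opening: 0.047
grip_force: 63.8
t: 10.0
tool_pos: [0.4999, -0.0022, 0.0501]
orientation: [180.0, 0.1, -164.8]
force: [-3.7, -0.3, 25.9]
opening: 0.0469
grip_force: 65.6
```

```bash
python3 -m inch '[[[0,0,-0.01,0,0,0],[0,0,0,0,0,0],[0,0,0,0,0,0]]]'
python3 -m inch '[[[0,0,0,0,0,0],[0,0,0,0,0,0],[0,0,0,0,0,0],[0,0,0,0,0,0],[0,0,0,0,0,0],[0,0,0,0,0,0],[0,0,0,0,0,0]]]' 1
python3 -m inch '[[[0,0,-0.05,0,0,0],[0,0,-0.1,0,0,0],[0,0,-0.2,0,0,0],[0,0,-0.25,0,0,0],[0,0,-0.25,0,0,0],[0,0,-0.2,0,0,0],[0,0,-0.1,0,0,0],[0,0,0,0,0,0]]]'
python3 - <<'E'
from h import *
import pickle
v=cap("wrist");pickle.dump(v,open("v6.pkl","wb"))
h=cv2.cvtColor(v[0],cv2.COLOR_BGR2HSV)
p=proj(*v[1:],[.4995,-.0022,.077]);print(p);r,c=int(p[1]),int(p[0])
print(h[r-24:r+30:2,c-40:c+44:4,2])
cv2.imwrite("pics/w6.png",cv2.resize(v[0][60:330,80:440],(800,600)))
plan(.4995,-.0022,.18,105.2)
E
```

```text
t: 10.25
tool_pos: [0.4999, -0.0022, 0.0502]
orientation: [-180.0, 0.1, -164.8]
force: [-1.2, 0.3, 11.3]
opening: 0.0469
grip_force: 64.0
t: 10.83
tool_pos: [0.4996, -0.0022, 0.0496]
orientation: [-180.0, -0.0, -164.8]
force: [-0.2, 0.1, -0.1]
opening: 0.085
grip_force: 0.0
t: 11.5
tool_pos: [0.5008, -0.0022, 0.1908]
orientation: [-180.0, 0.3, -164.8]
force: [-0.6, -0.5, -0.4]
opening: 0.085
grip_force: 0.0
[253.66385996 184.00350897]
[[ 95  93  93  92  90  92  91  91  90  91  90  90  90  90  89  90  89  91
   75  75  83]
 [ 95  94  94  91  90  90  91  91  91  91  90  90  90  90  90  89  90  90
   75  74 129]
 [ 95  95  94  90  90  91  90  90  90  91  91  90  90  90  90  90  89  89
   75  72 131]
 [ 95  95  94  90  91  90  91  91  91  91  91  90  91  91  90  90  90  89
   75  78 130]
 [ 95  95  95  91  91  90  90  84  82  83  82  82  83  83  90  90  90  89
   74 115 131]
 [ 94  94  95  90  84  83  81  70  69  67  69  67  69  68  77  82  76  88
   75 125 131]
 [ 94  94  94  90  71  70  69  69  70  69  70  70  70  69  69  70  68  70
   75 133 130]
 [ 95  94  94  90  70  70  70  71  71 
[... 1119 characters left out ...]
 [ 94  94  95  94  94  95  95  96  94  94  95  95  94  95  94  95 133 148
  148 150 148]
 [ 94  93  94  94  94  95  95  94  94  93  95  94  94  95  94  95 142 148
  149 150 148]
 [ 94  94  95  93  92  94  95  95  94  95  95  94  91  94  94  94 148 148
  150 150 149]
 [ 93  93  96  93  91  94  95  92  95  94  95  95  93  94  94  92 150 149
  150 151 149]
 [ 94  93  95  94  94  95  95  90  95  95  95  94  94  95  93  91 149 149
  150 150 150]
 [ 94  93  94  95  93  94  96  92  95  94  95  93  96  95  93  96 150 149
  149 150 149]
 [ 94  94  92  94  93  94  95  94  95  93  94  94  95  95  93 103 150 149
  149 149 148]]
shift [0.006 0.    0.077] rows>= 1.0
turn [0.0008 0.0009 0.4999] rows>= 13.0
```

View pics/w6.png

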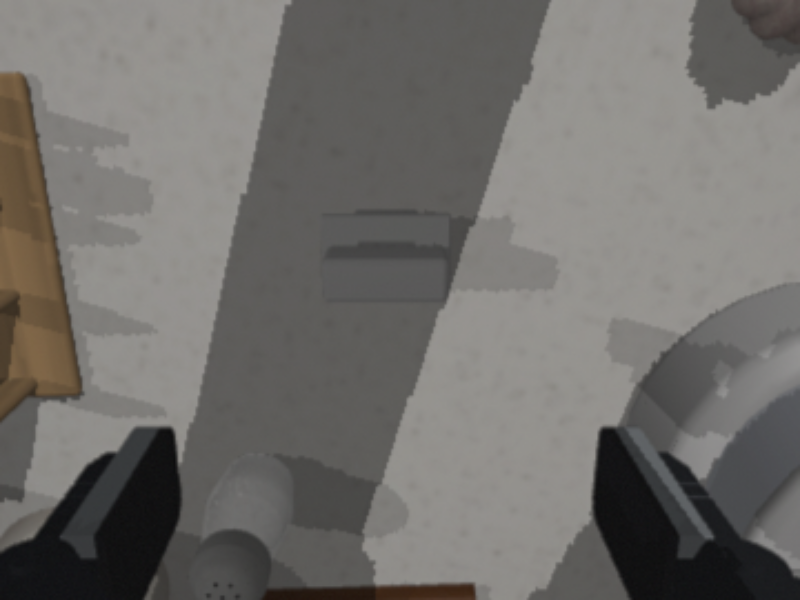

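w6: the pusher stands upright at crop (385,255), clear of everything. I'll turn the gripper 90°.

```bash
python3 -m inch '[[[0,0,0,0,0,0.0385],[0,0,0,0,0,0.0385],[0,0,0,0,0,0.0385],[0,0,0,0,0,0.0385],[0,0,0,0,0,0.0385],[0,0,0,0,0,0.0385],[0,0,0,0,0,0.0385],[0,0,0,0,0,0.0385],[0,0,0,0,0,0.0385],[0,0,0,0,0,0.0385]]]'
python3 -m inch '[[[0,0,0,0,0,0.0385],[0,0,0,0,0,0.0385],[0,0,0,0,0,0.0385],[0,0,0,0,0,0],[0,0,0,0,0,0]]]'
python3 - <<'E'
from h import *
import pickle
v=cap("wrist");pickle.dump(v,open("v7.pkl","wb"))
h=cv2.cvtColor(v[0],cv2.COLOR_BGR2HSV)
p=proj(*v[1:],[.4995,-.0022,.077]);print(p);r,c=int(p[1]),int(p[0])
print(list(range(c-24,c+26,2)));print(h[r-36:r+40:3,c-24:c+26:2,2])
plan(.4995,-.0022,.05,105.2)
E
```

```text
t: 12.38
tool_pos: [0.4989, -0.0022, 0.1867]
orientation: [-179.9, -0.0, 125.5]
force: [0.3, 0.1, 0.6]
opening: 0.085
grip_force: 0.0
t: 12.8
tool_pos: [0.4991, -0.0021, 0.1868]
orientation: [-179.9, 0.0, 105.3]
force: [0.1, 0.1, -0.2]
opening: 0.0851
grip_force: 0.0
[254.72494295 187.83995291]
[230, 232, 234, 236, 238, 240, 242, 244, 246, 248, 250, 252, 254, 256, 258, 260, 262, 264, 266, 268, 270, 272, 274, 276, 278]
[[101 101 102 102  95  99  98  98  99  99  99  83  78  78  77  78  77  77
   78  77  78  78  77  76  80]
 [103 103 103 102  96  98  98  99  98  98  97  77  77  78  77  77  77  77
   78  77  78  77  77  83  81]
 [102 103 102 102  97  98  98  98  97  71  69  69  70  70  70  71  70  71
   69  76  77  77  77  78  80]
 [102 103 102 102  94  98  98  98  92  73  76  77  77  77  77  78  76  77
   73  72  77  76  76  82  80]
 [102 102 102 102  95  98  98  98  89  93  96  95  96  96  95  95  95  95
   91  75  78  78  77  83 101]
 [101 102 102 102  93  99  98  99  88  93  98  99  98  98  98  98  98  97
   92  76  77  77  77  79 102]
 [102 102 103 101  93  99  99  99  88  94  98  9
[... 1446 characters left out ...]
2 162 162 155  93 100 100 100  99 100  99  99  99
   87 148 162 160 160 160 161]
 [162 163 160 161 163 163 163 162 163 153 128 125 125 126 124 117 119 124
  145 161 162 161 159 159 161]
 [163 163 162 162 162 162 162 162 161 160 162 162 161 163 162 161 162 162
  161 162 162 163 161 161 161]
 [163 162 162 163 163 163 163 162 163 162 161 158 159 162 161 162 163 163
  163 162 162 161 161 161 160]
 [162 162 162 162 163 163 163 163 162 163 162 157 158 161 160 160 161 162
  162 162 162 162 161 162 162]
 [160 161 163 162 161 162 162 163 163 163 162 162 161 162 159 160 161 161
  161 161 161 162 162 162 162]]
shift [-1.000e-03  4.000e-03  1.142e+00] rows>= 4.0
turn [-0.0004  0.0001  0.0007] rows>= 1.0
```

```bash
python3 -m inch '[[[0,0.012,0.1,0,0,0],[0,0,0.2,0,0,0],[0,0,0.25,0,0,0],[0,0,0.2,0,0,0],[0,0,0.15,0,0,0],[0,0,0.1,0,0,0],[0,0,0,0,0,0],[0,0,0,0,0,0]]]'
python3 -c "
from h import *
plan(.5003,-.0018,.05,105.2)"
```

```text
t: 13.52
tool_pos: [0.5006, -0.0022, 0.0673]
orientation: [-179.9, -0.0, 105.2]
force: [-0.3, -0.4, -0.1]
opening: 0.0854
grip_force: 0.0
shift [ 0.004 -0.001  0.144] rows>= 1.0
turn [-0.0004 -0.0002 -0.0002] rows>= 1.0
```

```bash
python3 -m inch '[[[0.004,-0.001,0.08,0,0,0],[0,0,0.06,0,0,0],[0,0,0,0,0,0],[0,0,0,0,0,0]]]'
python3 -m inch '[[[0,0,0,0,0,0],[0,0,0,0,0,0],[0,0,0,0,0,0],[0,0,0,0,0,0],[0,0,0,0,0,0],[0,0,0,0,0,0],[0,0,0,0,0,0],[0,0,0,0,0,0],[0,0,0,0,0,0],[0,0,0,0,0,0]]]' -1
```

```text
t: 13.85
tool_pos: [0.5008, -0.0014, 0.0512]
orientation: [180.0, -0.0, 105.1]
force: [0.5, -0.9, 0.6]
opening: 0.0855
grip_force: 0.0
t: 14.68
tool_pos: [0.5009, -0.0013, 0.0511]
orientation: [180.0, -0.0, 105.1]
force: [-0.7, 0.4, 5.5]
opening: 0.0169
grip_force: 58.6
```

```bash
python3 -m inch '[[[0,0,-0.05,0,0,0],[0,0,-0.15,0,0,0],[0,0,-0.25,0,0,0],[0,0,-0.3,0,0,0],[0,0,-0.3,0,0,0],[0,0,-0.3,0,0,0],[0,0,-0.3,0,0,0],[0,0,-0.3,0,0,0],[0,0,-0.2,0,0,0],[0,0,0,0,0,0]]]'
python3 - <<'E'
from h import *
import pickle
plan(.557,.2,.33,107)
v=pickle.load(open("v1.pkl","rb"))
g=cv2.cvtColor(v[0],cv2.COLOR_BGR2GRAY)
m=(g<75).astype(np.uint8);w=np.zeros_like(m);w[105:160,240:310]=1
n,l,s,ce=cv2.connectedComponentsWithStats(m*w);k=1+s[1:,4].argmax();cn=max(cv2.findContours((l==k).astype(np.uint8),0,1)[0],key=len);q=cv2.minAreaRect(cn);print(q,s[k])
P=np.array([onz(*v[1:],*x,.165) for x in cv2.boxPoints(q)]);print(P.round(4),P.mean(0))
for i in range(4): e=P[i]-P[i-1];print(np.linalg.norm(e).round(4),np.degrees(np.arctan2(e[1],e[0])).round(1))
E
```

```text
t: 15.52
tool_pos: [0.5023, -0.002, 0.3132]
orientation: [179.6, -0.0, 105.1]
force: [1.3, 0.1, -1.7]
opening: 0.0168
grip_force: 59.1
shift [ 1.507  0.879 -0.134] rows>= 6.0
turn [ 0.002   0.     -0.0108] rows>= 1.0
((272.0294189453125, 134.38235473632812), (19.550838470458984, 35.67170715332031), 59.036251068115234) [253 117  39  33 639]
[[0.5359 0.2339 0.165 ]
 [0.5247 0.2767 0.165 ]
 [0.5482 0.2836 0.165 ]
 [0.5601 0.2403 0.165 ]] [0.54220756 0.25862122 0.165     ]
0.025 -165.2
0.0442 104.7
0.0246 16.5
0.045 -74.7
```

```bash
python3 -m inch '[[[0.09,0.055,-0.067,0,0,0],[0.19,0.11,-0.067,0,0,0],[0.22,0.13,0,0,0,0],[0.22,0.13,0,0,0,0],[0.22,0.13,0,0,0,0],[0.22,0.13,0,0,0,0],[0.19,0.11,0,0,0,0],[0.09,0.055,0,0,0,0],[0,0,0,0,0,0],[0,0,0,0,0,0]]]'
python3 - <<'E'
from h import *
import pickle
v=cap("wrist");pickle.dump(v,open("v8.pkl","wb"))
cv2.imwrite("pics/w8.png",cv2.resize(v[0],(800,600)))
print(proj(*v[1:],[.5422,.2586,.165])*800/512)
E
```

```text
t: 16.35
tool_pos: [0.5536, 0.1915, 0.324]
orientation: [-179.9, 0.1, 105.1]
force: [-0.1, -0.3, -2.1]
opening: 0.0168
grip_force: 58.9
[408.54105281 154.396988  ]
```

View pics/w8.png

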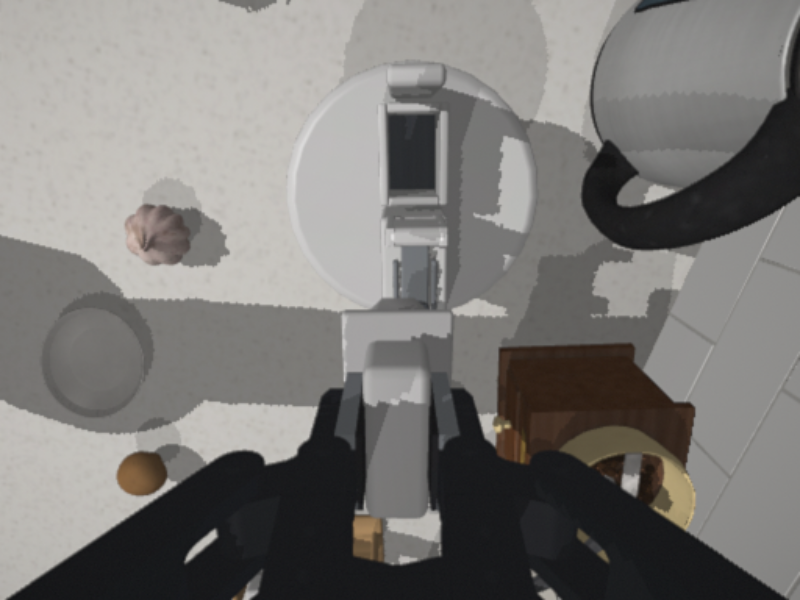

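w8: chute opening at (412,151) in the 800-px image, post at (415,78), bridge at (415,232), and lock slide channel at (415,275). The pusher is held at (397,430). I'll measure the opening and take one shifted view for height.

```bash
cat > op.py <<'E'
from h import *
import pickle
def op(v,p0,th=75):
    g=cv2.cvtColor(v[0],cv2.COLOR_BGR2GRAY); r,c=int(p0[1]),int(p0[0])
    m=(g<th).astype(np.uint8);w=np.zeros_like(m);w[r-40:r+40,c-35:c+35]=1
    n,l,s,ce=cv2.connectedComponentsWithStats(m*w);k=l[r,c];cn=max(cv2.findContours((l==k).astype(np.uint8),0,1)[0],key=len);q=cv2.minAreaRect(cn)
    P=np.array([onz(*v[1:],*x,.165) for x in cv2.boxPoints(q)])
    print(q,P.mean(0).round(4),[(np.linalg.norm(P[i]-P[i-1]).round(4),np.degrees(np.arctan2(*(P[i]-P[i-1])[1::-1])).round(1)) for i in range(4)])
    return q
E
python3 - <<'E'
from op import *
v=pickle.load(open("v8.pkl","rb")); g=cv2.cvtColor(v[0],cv2.COLOR_BGR2GRAY)
op(v,(264,96)); op(v,(264,96),95)
for r in (80,96,112): print(r,g[r,238:292].tolist())
for c in (254,264,274): print(c,g[60:150,c].tolist())
E
python3 -m inch '[[[0.05,-0.1,0,0,0,0],[0.1,-0.2,0,0,0,0],[0.05,-0.1,0,0,0,0],[0,0,0,0,0,0],[0,0,0,0,0,0]]]'
python3 - <<'E'
from op import *
v=cap("wrist");pickle.dump(v,open("v9.pkl","wb"));a=pickle.load(open("v8.pkl","rb"))
p=proj(*v[1:],[.5422,.2586,.165]);q=op(v,p);op(v,p,95)
print(tri(ray(*v[1:],*q[0]),ray(*a[1:],*op(a,(264,96))[0])))
E
```

```text
((263.0, 97.0), (48.0, 30.0), 90.0) [0.5432 0.26   0.165 ] [(np.float64(0.0413), np.float64(104.8)), (np.float64(0.0263), np.float64(15.1)), (np.float64(0.0413), np.float64(-73.6)), (np.float64(0.0275), np.float64(-164.9))]
((272.5, 95.5), (79.0, 51.0), 90.0) [0.5513 0.2627 0.165 ] [(np.float64(0.0679), np.float64(104.7)), (np.float64(0.044), np.float64(15.1)), (np.float64(0.0679), np.float64(-72.4)), (np.float64(0.0473), np.float64(-164.9))]
80 [187, 187, 187, 188, 201, 200, 192, 182, 156, 103, 67, 48, 44, 46, 45, 45, 45, 46, 46, 44, 46, 52, 54, 54, 53, 53, 55, 48, 44, 44, 44, 45, 45, 45, 46, 44, 44, 44, 44, 43, 59, 83, 135, 144, 177, 174, 165, 156, 126, 95, 92, 95, 94, 94]
96 [188, 188, 188, 187, 185, 196, 195, 186, 173, 124, 80, 50, 44, 46, 45, 45, 45, 45, 45, 44, 43, 43, 45, 43, 44, 44, 44, 45, 43, 43, 45, 44, 44, 45, 45, 45, 44, 44, 43, 43, 75, 136, 144, 146, 172, 170, 163, 154, 120, 97, 93, 93, 94, 94]
112 [188, 188, 187, 186, 176, 204, 200, 190, 180, 148, 96, 58, 45, 45, 45, 44, 45, 45, 45, 44, 43, 43, 44, 43, 44, 43, 45, 45, 43, 43, 44, 45, 44, 44, 45, 44, 44, 43, 43, 44, 76,
[... 1524 characters left out ...]
(0.0255), np.float64(-166.4)), (np.float64(0.0404), np.float64(106.1)), (np.float64(0.0245), np.float64(13.7)), (np.float64(0.0405), np.float64(-72.4))]
((315.0685119628906, 124.65068817138672), (32.01508712768555, 51.853336334228516), 2.12109637260437) [0.5443 0.259  0.165 ] [(np.float64(0.0304), np.float64(-167.1)), (np.float64(0.0471), np.float64(105.4)), (np.float64(0.0289), np.float64(13.0)), (np.float64(0.0473), np.float64(-72.9))]
((263.0, 97.0), (48.0, 30.0), 90.0) [0.5432 0.26   0.165 ] [(np.float64(0.0413), np.float64(104.8)), (np.float64(0.0263), np.float64(15.1)), (np.float64(0.0413), np.float64(-73.6)), (np.float64(0.0275), np.float64(-164.9))]
[0.54350652 0.26048105 0.15511306]
```

```bash
python3 - <<'E'
from op import *
a=pickle.load(open("v8.pkl","rb"));b=pickle.load(open("v9.pkl","rb"))
print("c8",onz(*a[1:],264.4,98.4,.165),"c9",onz(*b[1:],315.1,124.7,.165),"tri",tri(ray(*a[1:],264.4,98.4),ray(*b[1:],315.1,124.7)))
def ang(p,q): e=onz(*a[1:],*q,.165)-onz(*a[1:],*p,.165); return np.degrees(np.arctan2(e[1],e[0]))
print(ang((247.8,112),(246.9,80)),ang((281.7,112),(282,80)),ang((254,126),(274,126)))
# held pusher as seen: bar top in image at row? profile down the tool centreline
g=cv2.cvtColor(a[0],cv2.COLOR_BGR2GRAY);print("col254",g[195:345:3,254].tolist());print("row215",g[215,205:305:2].tolist(),"row205",g[205,205:305:2].tolist())
g=cv2.cvtColor(b[0],cv2.COLOR_BGR2GRAY);print("b col254",g[190:345:3,254].tolist());print("row215",g[215,205:305:2].tolist())
s=ctrl.sense();print(s["tool_pos"],s["orientation"])
E
```

```text
c8 [0.54464197 0.25962929 0.165     ] c9 [0.54417058 0.25951441 0.165     ] tri [0.54472685 0.25945112 0.16245428]
106.43455944276585 106.10288953504386 15.112247636971242
col254 [104, 101, 156, 162, 162, 162, 161, 162, 102, 104, 105, 106, 106, 119, 151, 156, 162, 162, 162, 161, 164, 184, 118, 119, 119, 120, 120, 119, 119, 120, 119, 119, 119, 119, 119, 118, 118, 119, 118, 118, 117, 118, 118, 118, 118, 116, 187, 187, 187, 119]
row215 [123, 122, 123, 123, 123, 123, 121, 178, 164, 162, 162, 162, 163, 163, 163, 162, 162, 163, 162, 162, 162, 163, 161, 162, 162, 162, 162, 162, 163, 126, 119, 161, 111, 92, 93, 93, 112, 115, 153, 161, 159, 92, 90, 124, 123, 122, 123, 123, 121, 124] row205 [122, 121, 121, 120, 123, 124, 123, 194, 190, 163, 162, 162, 163, 163, 163, 163, 163, 162, 162, 161, 162, 162, 162, 161, 162, 162, 162, 161, 162, 162, 161, 161, 161, 160, 161, 162, 161, 161, 160, 161, 161, 161, 104, 121, 124, 123, 123, 123, 123, 123]
b col254 [140, 91, 93, 106, 145, 146, 146, 146, 146, 136, 92, 95, 95, 96, 95, 116, 140, 143, 146, 146, 146, 145, 148, 170, 169, 169, 127, 108, 107, 108, 108, 107, 108, 107, 107, 107, 106, 107, 107, 106, 107, 107, 106, 106, 106, 106, 107, 119, 161, 150, 82, 109]
row215 [111, 111, 109, 110, 111, 111, 109, 158, 149, 147, 146, 147, 147, 146, 147, 147, 148, 147, 147, 147, 146, 147, 146, 147, 147, 146, 146, 147, 114, 105, 140, 100, 83, 82, 84, 85, 104, 108, 145, 113, 82, 84, 83, 137, 160, 178, 171, 170, 118, 82]
[0.50201333 0.20152038 0.32538543] [ 1.79944530e+02 -2.02113728e-02  1.05011757e+02]
```

```bash
python3 - <<'E'
from op import *
a=pickle.load(open("v8.pkl","rb"))
t=np.array([.5536,.1915,.324]);tx=np.array([np.cos(np.radians(105.1)),np.sin(np.radians(105.1)),0]);ty=np.array([tx[1],-tx[0],0])
f=t[2]-.0511
g=cv2.cvtColor(a[0],cv2.COLOR_BGR2GRAY);print(g[194:206,250].tolist(),g[254:264,254].tolist(),g[325:342,254].tolist())
for r in(258,259,260,330,331,332): d=onz(*a[1:],254,r,f+.077)-t;print("bar top",r,(d@tx*1e3).round(1))
for r in(198,199,200,201): d=onz(*a[1:],254,r,f+.043)-t;print("flange",r,(d@tx*1e3).round(1))
print(g[270,225:285].tolist());print("c",[((onz(*a[1:],c,300,f+.077)-t)@ty*1e3).round(1) for c in(234,254,274)])
plan(.5446,.2596,.325,105.6)
E
```

```text
[105, 106, 105, 103, 101, 116, 142, 156, 161, 162, 162, 162] [161, 164, 183, 187, 184, 141, 119, 118, 118, 119] [117, 118, 118, 118, 117, 116, 134, 178, 187, 186, 186, 187, 188, 188, 187, 177, 137]
bar top 258 13.0
bar top 259 12.6
bar top 260 12.1
bar top 330 -23.0
bar top 331 -23.5
bar top 332 -24.1
flange 198 26.9
flange 199 26.4
flange 200 25.9
flange 201 25.4
[72, 73, 72, 45, 27, 23, 23, 23, 43, 85, 90, 91, 91, 92, 92, 93, 93, 93, 92, 93, 111, 120, 120, 119, 120, 119, 119, 120, 119, 120, 120, 119, 118, 118, 118, 119, 119, 118, 118, 118, 118, 117, 117, 118, 114, 111, 108, 105, 101, 59, 30, 24, 22, 22, 37, 68, 73, 73, 73, 73]
c [np.float64(-8.7), np.float64(-0.2), np.float64(8.4)]
shift [0.376 0.468 0.004] rows>= 2.0
turn [ 0.0003 -0.0001 -0.0033] rows>= 1.0
```

```bash
python3 -m inch '[[[0.04,0.05,0,0,0,-0.0033],[0.08,0.1,0,0,0,0],[0.1,0.13,0,0,0,0],[0.09,0.11,0,0,0,0],[0.05,0.06,0,0,0,0],[0.016,0.018,0,0,0,0],[0,0,0,0,0,0],[0,0,0,0,0,0],[0,0,0,0,0,0]]]'
python3 -c "
from h import *
plan(.5446,.2596,.235,105.6)"
```

```text
t: 17.62
tool_pos: [0.5434, 0.2601, 0.325]
orientation: [-180.0, 0.0, 105.6]
force: [-1.0, -0.0, -1.3]
opening: 0.0167
grip_force: 59.1
shift [-0.007  0.009  0.75 ] rows>= 3.0
turn [-0.0001  0.0001  0.0001] rows>= 1.0
```

```bash
python3 -m inch '[[[-0.007,0.009,0.1,0,0,0],[0,0,0.2,0,0,0],[0,0,0.2,0,0,0],[0,0,0.15,0,0,0],[0,0,0.1,0,0,0],[0,0,0,0,0,0],[0,0,0,0,0,0],[0,0,0,0,0,0]]]'
python3 - <<'E'
from h import *
plan(.5446,.2596,.178,105.6)
# independent check with scene+side: pusher bottom vs chute is occluded by view count; just store
cap("scene","s2.png");cap("wrist","w10.png")
E
```

```text
t: 18.28
tool_pos: [0.5455, 0.2606, 0.2358]
orientation: [179.9, -0.0, 105.7]
force: [-0.2, 0.2, -1.6]
opening: 0.017
grip_force: 59.0
shift [-0.006 -0.01   0.482] rows>= 2.0
turn [ 0.0004 -0.      0.0003] rows>= 1.0
```

```bash
python3 -m inch '[[[-0.005,-0.008,0.05,0,0,0],[0,0,0.08,0,0,0],[0,0,0.08,0,0,0],[0,0,0,0,0,0],[0,0,0,0,0,0]]]'
python3 -c "
from h import *
plan(.5446,.2596,.178,105.6)"
```

```text
t: 18.8
tool_pos: [0.5437, 0.2597, 0.2088]
orientation: [-179.9, 0.0, 105.7]
force: [-0.1, -0.3, -1.7]
opening: 0.017
grip_force: 59.0
shift [-0.003  0.008  0.257] rows>= 1.0
turn [-0.0005  0.0002  0.0004] rows>= 1.0
```

Foot is in the mouth with no contact force. I'll continue.

```bash
python3 -m inch '[[[0,0.004,0.06,0,0,0],[0,0,0.06,0,0,0],[0,0,0,0,0,0],[0,0,0,0,0,0]]]'
python3 -c "
from h import *
plan(.5446,.2596,.178,105.6)"
```

```text
t: 19.13
tool_pos: [0.5443, 0.2599, 0.1948]
orientation: [-179.9, 0.0, 105.7]
force: [0.9, -0.4, -1.5]
opening: 0.0169
grip_force: 59.1
shift [-0.003  0.002  0.14 ] rows>= 1.0
turn [-0.0003  0.0001  0.0004] rows>= 1.0
```

```bash
python3 -m inch '[[[0,0,0.04,0,0,0],[0,0,0.04,0,0,0],[0,0,0,0,0,0],[0,0,0,0,0,0]]]'
python3 -m inch '[[[0,0,0.03,0,0,0],[0,0,0,0,0,0],[0,0,0,0,0,0]]]'
python3 -m inch '[[[0,0,0.015,0,0,0],[0,0,0,0,0,0],[0,0,0,0,0,0]]]'
```

```text
t: 19.47
tool_pos: [0.5444, 0.26, 0.1855]
orientation: [-180.0, 0.0, 105.7]
force: [-0.1, 0.6, -1.4]
opening: 0.0171
grip_force: 59.1
t: 19.72
tool_pos: [0.5445, 0.26, 0.182]
orientation: [-180.0, 0.0, 105.7]
force: [-0.3, -0.0, -2.2]
opening: 0.0168
grip_force: 59.1
t: 19.97
tool_pos: [0.5445, 0.2601, 0.1803]
orientation: [-180.0, -0.0, 105.7]
force: [-0.2, -0.5, -1.9]
opening: 0.0169
grip_force: 59.1
```

```bash
python3 -m inch '[[[0,0,0.015,0,0,0],[0,0,0,0,0,0],[0,0,0,0,0,0]]]'
python3 -m inch '[[[0,0,0.01,0,0,0],[0,0,0,0,0,0],[0,0,0,0,0,0]]]'
python3 -m inch '[[[0,0,0.008,0,0,0],[0,0,0,0,0,0],[0,0,0,0,0,0]]]'
```

```text
t: 20.22
tool_pos: [0.5445, 0.26, 0.1785]
orientation: [-180.0, 0.0, 105.7]
force: [-1.5, 0.7, -2.0]
opening: 0.0168
grip_force: 59.1
t: 20.47
tool_pos: [0.5447, 0.2601, 0.1782]
orientation: [180.0, -0.0, 105.7]
force: [-3.2, -0.8, 8.5]
opening: 0.0169
grip_force: 60.2
t: 20.72
tool_pos: [0.5447, 0.2601, 0.1781]
orientation: [180.0, -0.1, 105.7]
force: [-5.0, -1.3, 17.5]
opening: 0.0168
grip_force: 61.6
```

```bash
python3 -m inch '[[[0,0,-0.008,0,0,0],[0,0,0,0,0,0]]]'
python3 -m inch '[[[0,0,0,0,0,0],[0,0,0,0,0,0],[0,0,0,0,0,0],[0,0,0,0,0,0],[0,0,0,0,0,0],[0,0,0,0,0,0],[0,0,0,0,0,0],[0,0,0,0,0,0]]]' 1
python3 -m inch '[[[0,0,-0.06,0,0,0],[0,0,-0.15,0,0,0],[0,0,-0.25,0,0,0],[0,0,-0.3,0,0,0],[0,0,-0.3,0,0,0],[-0.2,0,-0.15,0,0,0],[-0.3,0,0,0,0,0],[-0.3,0,0,0,0,0],[-0.2,0,0,0,0,0],[0,0,0,0,0,0]]]'
python3 - <<'E'
from op import *
v=cap("wrist","w11.png");pickle.dump(v,open("v11.pkl","wb"))
C=np.array([.5446,.2596,0]);u=np.array([np.cos(np.radians(105.6)),np.sin(np.radians(105.6)),0]);ez=np.array([0,0,1])
g=cv2.cvtColor(v[0],cv2.COLOR_BGR2GRAY);h=cv2.cvtColor(v[0],cv2.COLOR_BGR2HSV)
print(ctrl.sense()["tool_pos"])
# profile along processor y (rel. chute) at grip-top height .204 and x=0
for off in(-4,0,4):
  w=np.array([u[1],-u[0],0])
  print(off,[(y,int(g[int(q[1]),int(q[0])])) for y in range(-130,40,3) for q in[proj(*v[1:],C+u*y/1e3+w*off/1e3+ez*.204)] if 0<q[1]<384])
p=proj(*v[1:],C-u*.08+ez*.204);print(p);r,c=map(int,p);print(h[max(0,r-48):r+48:4,c-32:c+34:4,2]);print(h[max(0,r-48):r+48:4,c-32:c+34:4,1])
E
```

```text
t: 20.88
tool_pos: [0.5448, 0.2601, 0.1781]
orientation: [180.0, -0.0, 105.7]
force: [-3.8, -0.6, 9.5]
opening: 0.0173
grip_force: 60.8
t: 21.55
tool_pos: [0.5446, 0.26, 0.1773]
orientation: [180.0, 0.0, 105.7]
force: [0.6, -0.2, 0.7]
opening: 0.0854
grip_force: 0.0
t: 22.38
tool_pos: [0.5781, 0.138, 0.3242]
orientation: [179.9, 0.1, 105.2]
force: [-0.1, 0.0, 1.7]
opening: 0.0852
grip_force: 0.0
[0.57755478 0.14110711 0.32368423]
-4 [(-130, 116), (-127, 117), (-124, 118), (-121, 115), (-118, 117), (-115, 181), (-112, 180), (-109, 181), (-106, 180), (-103, 180), (-100, 181), (-97, 114), (-94, 117), (-91, 117), (-88, 116), (-85, 108), (-82, 60), (-79, 112), (-76, 111), (-73, 112), (-70, 112), (-67, 111), (-64, 111), (-61, 111), (-58, 112), (-55, 112), (-52, 112), (-49, 112), (-46, 72), (-43, 138), (-40, 176), (-37, 178), (-34, 102), (-31, 128), (-28, 156), (-25, 88), (-22, 152), (-19, 156), (-16, 156), (-13, 157), (-10, 156), (-7, 156), (-4, 156), (-1, 155), (2, 154), (5, 154), (8, 154), (11, 154)]
0 [(-130, 114), (-127, 118), (-124, 117), (-121, 118), (-118, 116), (-115, 184), (-112, 
[... 3385 characters left out ...]
11 11  8 11  9  8 10  9  8 11 10  9 11  8  8  8 10]
 [ 9  7  7  9  8  8 11  8 11 11  8  3 14 14  8  8 10]
 [ 6  8  9 11  9 13 11 12 11  8  5 18 18 13 11 12 11]
 [ 8  5 11  9  9  9  8 11  8 12 18 14 11 33 12 12  9]
 [ 9 11  9  7  9  9 13  9 20 18 14 14 15 23 12 12  9]
 [ 9 11  7 11  9 11  6 39 17 18 15 15 22 21 22 31 11]
 [13  9  9  9  9  5 10 20 18 15 15  0 11 21 20 12  6]
 [ 9  9  9  9  7 18 27 15 15 15 16 11 12 11 31 12 14]
 [10  9  8 10 11 29 15 15 14 18 11 12 12 11 10  0  8]
 [ 8 10 11  6 19  9 18 18 18 17 22 22 12 22 12 23  8]
 [10 13  5 20 29 11 15 18 11 20 23 11  0  0 22 22  6]
 [10  9 31 31 19 15 15 18 22 12 24 20 12 22 12 23  8]
 [11 11 31 19 18 18 15 20 11 12 22 26 11 12 11 12 11]]
```

```bash
python3 - <<'E'
from op import *
v=pickle.load(open("v11.pkl","rb"))
C=np.array([.5446,.2596,.204]);u=np.array([np.cos(np.radians(105.6)),np.sin(np.radians(105.6)),0])
for y in(0,-50,-80,-110): print(y,proj(*v[1:],C+u*y/1e3))
g=cv2.cvtColor(v[0],cv2.COLOR_BGR2GRAY)
print(list(range(230,282,2)))
for r in range(0,230,4): print(r,g[r,230:282:2].tolist())
E
```

```text
0 [253.2641713   17.68772022]
-50 [253.68572881  89.77919571]
-80 [253.91433852 128.87424494]
-110 [254.12703309 165.24761111]
[230, 232, 234, 236, 238, 240, 242, 244, 246, 248, 250, 252, 254, 256, 258, 260, 262, 264, 266, 268, 270, 272, 274, 276, 278, 280]
0 [184, 178, 174, 172, 172, 172, 162, 158, 154, 154, 152, 151, 150, 149, 148, 148, 141, 99, 94, 104, 140, 88, 87, 84, 87, 88]
4 [183, 177, 174, 174, 174, 173, 162, 159, 154, 153, 153, 152, 150, 150, 148, 147, 142, 100, 83, 88, 88, 88, 85, 96, 87, 88]
8 [180, 178, 174, 174, 175, 174, 161, 160, 154, 154, 153, 151, 150, 149, 148, 147, 141, 100, 84, 88, 89, 88, 86, 99, 88, 88]
12 [182, 185, 175, 174, 174, 174, 161, 160, 155, 154, 153, 152, 151, 149, 148, 148, 141, 109, 84, 89, 89, 87, 103, 93, 88, 89]
16 [178, 186, 174, 175, 174, 174, 160, 160, 155, 154, 153, 152, 150, 150, 149, 166, 158, 115, 85, 89, 88, 89, 87, 97, 88, 89]
20 [182, 189, 175, 175, 174, 175, 162, 161, 156, 155, 154, 152, 151, 149, 150, 170, 163, 115, 85, 89, 90, 89, 101, 94, 87, 89]
24 [189, 188, 176, 175, 176, 174, 161, 161, 156, 155, 155, 153, 152, 151, 170, 170, 16
[... 5904 characters left out ...]
117, 116, 115, 117, 113, 110, 115, 118, 117, 117]
212 [117, 117, 117, 117, 117, 117, 117, 118, 117, 116, 116, 116, 117, 118, 118, 117, 117, 117, 117, 118, 117, 117, 117, 103, 93, 93]
216 [117, 117, 117, 117, 117, 117, 117, 117, 117, 113, 114, 117, 117, 117, 117, 117, 118, 117, 118, 117, 117, 103, 93, 93, 91, 92]
220 [117, 116, 117, 117, 118, 117, 115, 117, 117, 117, 117, 118, 117, 117, 117, 118, 118, 117, 117, 116, 104, 93, 94, 92, 92, 93]
224 [113, 117, 116, 117, 117, 117, 117, 117, 118, 118, 117, 117, 118, 117, 116, 118, 116, 117, 117, 116, 91, 92, 94, 93, 93, 93]
228 [117, 115, 116, 117, 117, 117, 117, 116, 117, 117, 117, 117, 118, 117, 116, 115, 114, 114, 114, 95, 92, 92, 93, 93, 93, 94]
```

```bash
python3 - <<'E'
from op import *
C=np.array([.5446,.2596,.204]);u=np.array([np.cos(np.radians(105.6)),np.sin(np.radians(105.6)),0])
G=C-.091*u
v11=pickle.load(open("v11.pkl","rb"))
print("proj11",proj(*v11[1:],G))
v=pickle.load(open("v1.pkl","rb"));p=proj(*v[1:],G);print(p);r,c=map(int,p)
g=cv2.cvtColor(v[0],cv2.COLOR_BGR2GRAY);print(list(range(c-16,c+26)))
for i in range(r-16,r+18): print(i,g[i,c-16:c+26].tolist())
print(G);plan(G[0],G[1],.26,105.6)
E
```

```text
proj11 [253.99408456 142.51179114]
[209.49473968 181.31141576]
[165, 166, 167, 168, 169, 170, 171, 172, 173, 174, 175, 176, 177, 178, 179, 180, 181, 182, 183, 184, 185, 186, 187, 188, 189, 190, 191, 192, 193, 194, 195, 196, 197, 198, 199, 200, 201, 202, 203, 204, 205, 206]
193 [108, 108, 108, 107, 108, 108, 107, 107, 113, 159, 169, 169, 169, 169, 168, 168, 168, 168, 168, 167, 167, 167, 167, 166, 164, 163, 165, 167, 166, 166, 168, 169, 162, 129, 114, 108, 103, 88, 80, 92, 107, 127]
194 [107, 107, 107, 106, 107, 108, 108, 108, 108, 128, 163, 169, 169, 169, 169, 169, 168, 168, 169, 168, 167, 165, 164, 163, 163, 163, 165, 165, 166, 168, 168, 171, 167, 136, 109, 96, 90, 99, 102, 111, 144, 148]
195 [108, 108, 107, 106, 106, 108, 108, 108, 106, 113, 160, 170, 170, 168, 167, 168, 169, 169, 168, 167, 166, 164, 164, 163, 164, 165, 165, 165, 167, 168, 169, 170, 170, 160, 126, 122, 125, 148, 153, 152, 146, 129]
196 [108, 108, 107, 107, 108, 107, 106, 108, 107, 108, 128, 161, 169, 167, 164, 166, 168, 167, 169, 168, 167, 166, 166, 166, 165, 167, 167, 167, 168, 169, 169, 169, 170, 170, 159, 140, 14
[... 5615 characters left out ...]
07, 106, 107, 106, 107, 108, 109, 108, 107, 108, 107, 109, 109, 108, 108, 107, 108, 108, 107, 107, 107, 107, 113, 159, 167, 165, 131, 91, 63, 61, 68, 71, 71, 72, 73, 72, 68, 64, 66, 64]
225 [106, 107, 106, 106, 107, 108, 107, 107, 108, 108, 107, 107, 107, 107, 108, 108, 107, 107, 107, 108, 108, 108, 108, 108, 107, 115, 123, 107, 79, 63, 65, 69, 71, 71, 72, 73, 72, 64, 56, 48, 52, 60]
226 [104, 104, 105, 106, 108, 107, 105, 106, 106, 107, 107, 106, 107, 106, 107, 107, 107, 106, 107, 107, 108, 108, 108, 106, 89, 72, 72, 65, 64, 67, 71, 71, 71, 63, 64, 65, 58, 51, 48, 38, 41, 51]
[0.5690717  0.17195221 0.204     ]
shift [ 0.267 -0.001  0.531] rows>= 2.0
turn [ 0.0004  0.0002 -0.0012] rows>= 1.0
```

```bash
python3 -m inch '[[[0.1,0,0.1,0,0,0],[0.12,0,0.2,0,0,0],[0.047,0,0.15,0,0,-0.0012],[0,0,0.08,0,0,0],[0,0,0,0,0,0],[0,0,0,0,0,0]]]'
python3 - <<'E'
from op import *
plan(.5691,.172,.184,105.6)
v=pickle.load(open("v1.pkl","rb"))
g=cv2.cvtColor(v[0],cv2.COLOR_BGR2GRAY);print(list(range(194,236,2)))
for i in range(164,194,2): print(i,g[i,194:236:2].tolist())
E
```

```text
t: 22.93
tool_pos: [0.5681, 0.176, 0.2586]
orientation: [-179.9, 0.0, 105.9]
force: [-0.1, -0.6, 0.9]
opening: 0.0852
grip_force: 0.0
shift [-0.034 -0.     0.622] rows>= 2.0
turn [-0.0003  0.0002  0.0019] rows>= 1.0
[194, 196, 198, 200, 202, 204, 206, 208, 210, 212, 214, 216, 218, 220, 222, 224, 226, 228, 230, 232, 234]
164 [147, 135, 135, 143, 175, 174, 168, 168, 163, 120, 104, 88, 119, 115, 103, 102, 102, 102, 101, 101, 101]
166 [134, 137, 165, 176, 169, 167, 166, 144, 109, 85, 93, 99, 106, 102, 101, 91, 91, 91, 92, 102, 101]
168 [148, 174, 172, 168, 169, 139, 121, 98, 86, 113, 103, 103, 102, 89, 88, 88, 88, 88, 89, 101, 102]
170 [176, 168, 168, 165, 127, 105, 90, 98, 110, 101, 83, 91, 90, 89, 88, 88, 88, 88, 89, 86, 82]
172 [168, 168, 142, 115, 93, 96, 114, 101, 88, 68, 57, 63, 89, 88, 88, 88, 88, 88, 77, 71, 94]
174 [165, 125, 106, 79, 93, 117, 94, 77, 81, 80, 58, 58, 74, 88, 87, 88, 81, 79, 92, 91, 70]
176 [108, 83, 100, 114, 125, 87, 79, 95, 108, 99, 69, 58, 53, 87, 89, 68, 88, 92, 75, 98, 146]
178 [101, 156, 165, 167, 122, 82, 107, 110, 106, 104, 89, 68, 55, 70, 73, 91, 85, 123, 151, 163, 129]
180 [113, 167, 165, 166, 100, 108, 107, 105, 104, 102, 97, 80, 61, 74, 98, 78, 104, 118, 143, 101, 82]
182 [166, 166, 166, 164, 154, 102, 105, 103, 101, 100, 97, 85, 59, 69, 98, 154, 156, 115, 99, 103, 104]
184 [165, 165, 164, 164, 165, 120, 97, 101, 100, 97, 80, 60, 92, 103, 104, 126, 95, 102, 104, 104, 104]
186 [153, 165, 165, 164, 164, 165, 116, 100, 91, 67, 75, 97, 105, 100, 95, 100, 104, 104, 104, 103, 105]
188 [165, 162, 164, 163, 164, 163, 131, 74, 72, 93, 103, 101, 100, 99, 103, 104, 104, 104, 105, 104, 104]
190 [169, 152, 163, 165, 147, 117, 101, 86, 107, 104, 98, 114, 164, 157, 105, 103, 104, 103, 104, 104, 104]
192 [167, 168, 144, 124, 107, 84, 139, 165, 145, 119, 156, 168, 167, 169, 122, 104, 103, 103, 104, 104, 104]
```

```bash
python3 -m inch '[[[-0.03,0,0.1,0,0,0.0015],[0,0,0.15,0,0,0],[0,0,0.15,0,0,0],[0,0,0.1,0,0,0],[0,0,0.07,0,0,0],[0,0,0.03,0,0,0],[0,0,0,0,0,0],[0,0,0,0,0,0]]]'
python3 -m inch '[[[0,0,0,0,0,0],[0,0,0,0,0,0],[0,0,0,0,0,0],[0,0,0,0,0,0],[0,0,0,0,0,0],[0,0,0,0,0,0],[0,0,0,0,0,0],[0,0,0,0,0,0],[0,0,0,0,0,0],[0,0,0,0,0,0]]]' -1
python3 -c "
from h import *
plan(.5691,.172,.184,105.6)"
```

```text
t: 23.6
tool_pos: [0.5698, 0.1718, 0.1874]
orientation: [180.0, 0.0, 105.6]
force: [0.3, -0.0, 0.7]
opening: 0.0855
grip_force: 0.0
t: 24.43
tool_pos: [0.5699, 0.1721, 0.1873]
orientation: [179.9, -0.0, 105.6]
force: [1.9, 1.8, 5.7]
opening: 0.0122
grip_force: 61.1
shift [ 0.001 -0.007  0.028] rows>= 1.0
turn [ 0.0004 -0.      0.0002] rows>= 1.0
```

```bash
python3 -m inch '[[[0.02,0,0,0,0,0],[0.035,0,0,0,0,0],[0.035,0,0,0,0,0],[0.035,0,0,0,0,0],[0.025,0,0,0,0,0],[0,0,0,0,0,0],[0,0,0,0,0,0]]]'
python3 -m inch '[[[0.015,0,0,0,0,0],[0,0,0,0,0,0]]]'
python3 -m inch '[[[0.015,0,0,0,0,0],[0,0,0,0,0,0]]]'
```

```text
t: 25.02
tool_pos: [0.5648, 0.1902, 0.1873]
orientation: [179.9, -0.0, 105.7]
force: [1.9, 1.8, 7.5]
opening: 0.0123
grip_force: 61.4
t: 25.18
tool_pos: [0.5644, 0.1914, 0.1873]
orientation: [179.9, 0.0, 105.6]
force: [2.9, 0.1, 7.0]
opening: 0.0123
grip_force: 61.3
t: 25.35
tool_pos: [0.5639, 0.1931, 0.1873]
orientation: [179.9, 0.0, 105.6]
force: [2.3, -0.5, 6.0]
opening: 0.0123
grip_force: 61.3
```

Travel so far is 21.9 mm. I'll continue to the stop.

```bash
python3 -m inch '[[[0.015,0,0,0,0,0],[0,0,0,0,0,0]]]'
python3 -m inch '[[[0.015,0,0,0,0,0],[0,0,0,0,0,0]]]'
python3 -m inch '[[[0.012,0,0,0,0,0],[0,0,0,0,0,0]]]'
```

```text
t: 25.52
tool_pos: [0.5634, 0.1948, 0.1873]
orientation: [179.9, 0.0, 105.6]
force: [3.0, 0.4, 6.6]
opening: 0.0124
grip_force: 61.3
t: 25.68
tool_pos: [0.5629, 0.1965, 0.1873]
orientation: [179.9, 0.0, 105.6]
force: [1.5, -0.4, 7.5]
opening: 0.0124
grip_force: 61.3
t: 25.85
tool_pos: [0.5626, 0.1978, 0.1873]
orientation: [179.9, 0.0, 105.6]
force: [1.7, 0.2, 6.7]
opening: 0.0125
grip_force: 61.3
```

```bash
python3 -m inch '[[[0.012,0,0,0,0,0],[0,0,0,0,0,0],[0,0,0,0,0,0]]]'
python3 -m inch '[[[0.012,0,0,0,0,0],[0,0,0,0,0,0],[0,0,0,0,0,0]]]'
python3 -c "
from h import *
print(np.hypot(*(ctrl.sense()['tool_pos'][:2]-np.array([.5699,.1721]))))"
```

```text
t: 26.1
tool_pos: [0.5624, 0.1984, 0.1873]
orientation: [179.9, 0.1, 105.6]
force: [4.0, -2.7, 6.9]
opening: 0.0124
grip_force: 61.3
t: 26.35
tool_pos: [0.5624, 0.1985, 0.1873]
orientation: [179.9, 0.2, 105.5]
force: [3.7, -6.9, 6.4]
opening: 0.0125
grip_force: 61.2
0.02743973243901188
```

```bash
python3 -m inch '[[[0.015,0,0,0,0,0],[0,0,0,0,0,0],[0,0,0,0,0,0]]]'
python3 -m inch '[[[-0.022,0,0,0,0,0],[0,0,0,0,0,0],[0,0,0,0,0,0]]]'
python3 -m inch '[[[0,0,0,0,0,0],[0,0,0,0,0,0],[0,0,0,0,0,0],[0,0,0,0,0,0],[0,0,0,0,0,0],[0,0,0,0,0,0],[0,0,0,0,0,0]]]' 1
python3 -m inch '[[[0,0,-0.06,0,0,0],[0,0,-0.2,0,0,0],[0,0,-0.3,0,0,0],[0,0,-0.3,0,0,0],[0,0,-0.3,0,0,0],[-0.2,0,-0.15,0,0,0],[-0.3,0,0,0,0,0],[-0.3,0,0,0,0,0],[-0.2,0,0,0,0,0],[0,0,0,0,0,0]]]'
python3 - <<'E'
from op import *
v=cap("wrist","w12.png");pickle.dump(v,open("v12.pkl","wb"));s=ctrl.sense();print(s["tool_pos"])
C=np.array([.5446,.2596,0]);u=np.array([np.cos(np.radians(105.6)),np.sin(np.radians(105.6)),0]);ez=np.array([0,0,1])
g=cv2.cvtColor(v[0],cv2.COLOR_BGR2GRAY)
for n,z,a,b in(("grip",.204,-100,-30),("bar",.204,-34,34)):
  print(n,[(y,int(g[int(q[1]),int(q[0])])) for y in range(a,b,2) for q in[proj(*v[1:],C+u*y/1e3+ez*z)] if 0<=q[1]<384])
E
```

```text
t: 26.6
tool_pos: [0.5623, 0.1986, 0.1873]
orientation: [179.9, 0.3, 105.5]
force: [5.5, -10.7, 4.6]
opening: 0.0122
grip_force: 61.0
t: 26.85
tool_pos: [0.5624, 0.1984, 0.1873]
orientation: [179.9, 0.1, 105.6]
force: [3.6, -4.3, 6.4]
opening: 0.0119
grip_force: 61.3
t: 27.43
tool_pos: [0.5614, 0.1996, 0.1868]
orientation: [-180.0, -0.0, 105.6]
force: [-0.3, 0.1, 0.8]
opening: 0.0856
grip_force: 0.0
t: 28.27
tool_pos: [0.5946, 0.0775, 0.3458]
orientation: [179.9, 0.1, 105.2]
force: [-1.8, -0.0, 1.1]
opening: 0.0852
grip_force: 0.0
[0.59420569 0.08046836 0.34519533]
grip [(-100, 171), (-98, 172), (-96, 171), (-94, 171), (-92, 171), (-90, 171), (-88, 171), (-86, 171), (-84, 170), (-82, 171), (-80, 110), (-78, 107), (-76, 100), (-74, 50), (-72, 56), (-70, 84), (-68, 92), (-66, 94), (-64, 95), (-62, 95), (-60, 95), (-58, 93), (-56, 86), (-54, 86), (-52, 58), (-50, 58), (-48, 68)]
bar []
```

```bash
python3 -m inch '[[[0,0,0,0,0,0],[0,0,0,0,0,0],[0,0,0,0,0,0]]]'; python3 -c "
from station import ctrl
print(ctrl.hand_in())"
```

```text
t: 28.57
tool_pos: [0.5936, 0.0854, 0.344]
orientation: [-180.0, -0.0, 105.7]
force: [-0.7, -0.1, -0.1]
opening: 0.0856
grip_force: 0.0
the job is handed in; nothing more can be done
None
```

The larger pusher was stood on the worktop, regrasped by its flat sides, set home in the chute and locked (lock grip moved about 28 mm to its stop), with the smaller pusher left in the rack; handed in at 28.6 s, and no verdict was returned.

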